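Load two inlaid lacquer tiles into the spring press

ROBOT

A 6-joint arm with a two-finger parallel gripper is mounted at the origin on the work surface. World frame = base frame: x ahead of the robot, y to its left, z up, the work surface at z = 0. Lengths are in m, angles in rad, forces in N, time in s.
With the tool pointing down it reaches from about 0.325 to 0.775 m from the base axis. Payload 5.5 kg.
Tool frame: the origin (TCP) lies at the very end of the fingers, on their centre line; the grasp point (between the pads) lies 19 mm behind it; z points along the fingers, y is the line along which they close (so a half turn about z gives the same grasp; the last joint's range is limited). The gripper opens to 88 mm and grips with 3 to 60 N. Pads are 20 mm wide; open, the fingers measure 115 mm over their backs; the gripper's body (75 mm by 178 mm) begins 61 mm behind the grasp point.
Start: joints at [1.282, 0.091, 1.231, -0, 1.82, -0.057], TCP at [0.138, 0.584, 0.223] pointing down, gripper open.
Joint ranges: [-2.87, 2.87], [-0.86, 2.18], [0.17, 2.46], [-1.51, 4.65], [0.06, 2.69], [-2.65, 2.65]. Speed limits (rad/s): [2.57, 2.57, 3.01, 3.14, 3.14, 3.14].

INTERFACE

Orientations are given as a unit quaternion [x, y, z, w].
In Python, from cell import get_obs, get_image, finish_job gives the robot as it stands.
- The arm moves only by the shell command python3 -m pendant 'ROWS' [FORCE]. ROWS is a JSON object of lists of equal length, an entry for each row: "delta_pos": the shift along the tool's x, y, z in m, a list of three; "rotation": the turn, a rotation vector about the tool's x, y, z in degrees, a list of three; "jaw": the opening, from 0 (shut) to 1 (fully open). In form: {"delta_pos": [[x, y, z], ...], "rotation": [[wx, wy, wz], ...], "jaw": [jaw, ...]}. A call has 1 to 12 rows; each row is the pose to reach, as a shift and turn from the pose commanded when the call began, along the tool's axes at that moment; what a row does not reach only later rows make up. A row lasts 1/8 s, in which the tool goes at most 62.5 mm and 10.7 degrees, less where a joint would pass 70% of its speed; a pose out of reach is approached as far as the arm can. A call with a gripper value outside its range is refused whole. The fingers move at their own pace and stop on an object; FORCE is the grip in N (left out, the last holds). Time passes only in rows, so rows that repeat a pose let the fingers close. It gives the time, the measured TCP pose, the force, the opening and the grip force at its end, in the units of the state.
- get_obs(): the state, without advancing time (a new reading comes with each control period).
- get_image(name): name is "scene" or "top" or "wrist"; returns a dict with "image" (400x640x3 uint8, blue, green, red), "camera_matrix" (3x3 intrinsics, pixels), "R" (3x3) and "t" (3): a world point X has camera coordinates R X + t. Camera axes: x right, y down, z forward; pixel columns grow to the right and rows downward; lengths in m; the calibration is good to about 2 mm. A picture is of the moment at which its call begins. There is no depth.
- finish_job(): hands the job in; it is judged then, once.
The state is a dict: "clock": time; "qpos": joint angles; "joint_vel": joint speeds; "tau": joint torques, N m; "position": TCP position; "tool_rot": TCP orientation; "wrist_force": force on the tool from outside, world axes, zero at the start; "ft_torque": the same for the moment, N m; "gripper_width": opening from 0.0 (shut) to 1.0 (fully open); "grip_force": force on a finger pad.
Only numpy, scipy, OpenCV 4.12 (cv2) and the standard library are available. Lean on these libraries where they do the work, as an engineer would, in place of code of your own. Each camera call takes 0.05 s, during which the arm holds its last target. There are 200 camera calls.

TASK

Clear the sanding block out of the mouth of the spring press into the small metal tray, and load the two 80 x 50 mm lacquer tiles into the press, the thick one first and the thin one on top of it, pushing each down against the spring until both catches have snapped back over it and hold it there. Leave everything else where it is.

Things in the scene. Friction and masses are not known exactly. Their poses are not given: they have to be found in the camera images.
- press: Spring press fixed to the table: wood base 150 x 110 x 12 mm, steel angle posts at the four corners of its well. Origin: centre of the base's underside; x along the well's long side, z up. Inside the posts 83 x 53 mm: an 80 x 50 mm tile has 1.5 mm play all round. Both y sides are open between the posts for |x| < 26 mm, down to the base, so gripper fingers fit there
- press_mouth (a point): On the well's axis, where the straight posts end, 82 mm above the press's underside; above it the posts flare out at about 35 degrees to 91 mm, to lead a tile in. A tile let go in the well rests on the slopes of the two catches, underside at about 75 mm
- press_latch (a point): On the well's axis at the underside of the catch lips, 64 mm above the press's underside. Push a tile down in its middle until its upper face is below this (a few mm further does no harm) and the catches snap over it. A tile on a latched one pushes that further down and latches alike. First tile takes about 10 N, second about 12 N, short peaks to 20 N
- follower (a joint): The press's sprung floor plate (66 x 46 mm plywood), m pushed down from its rest; at 0 its upper face is 62 mm above the press's underside; its stop is at 42 mm. Spring 3.2 N at rest, rising 0.32 N per mm. About 18 mm with the thick tile latched, 30 mm with both
- catch_near (a joint): Steel spring catch, 16 mm wide, in the middle of the press's -x end; m pushed outward, 0 = sprung in (shut), at most 10 mm. Its 2 mm lip (64 to 66 mm above the press's underside) reaches in to 36 mm from the axis; above it a 65 degree slope rises outward to 76 mm. Spring 0.8 N rising 0.12 N per mm
- catch_far (a joint): The same catch at the +x end of the press
- thick_tile: Black lacquer tile with white eggshell inlay on top, 80 x 50 x 20 mm, about 80 g, loose, lying flat on the table. Origin: centre of its underside; x along the 80 mm side, z up
- thin_tile: The same kind of tile, 80 x 50 x 12 mm, about 50 g, loose, lying flat on the table. Origin: centre of its underside; x along the 80 mm side, z up
- block: Sanding block, wood on a cork sole, 60 x 32 x 28 mm, about 60 g, loose, standing in the mouth of the press on the follower (its underside at z = 62 mm of the press), roughly along the press's x. Origin: centre of its underside; x along the 60 mm side, z up
- block_center (a point): Centre of the sanding block, 14 mm above its underside
- tray: Small open metal tray, fixed, outside 110 (its x) x 160 (its y) x 25 mm high, walls and floor 5 mm thick, empty. Origin: centre of its underside
- panel_stack: Stack of three lacquer panels, fixed, about 135 x 145 x 24 mm. Origin: centre of its underside. Leave alone
- square_tile: Square lacquer tile 60 x 60 x 12 mm, loose bystander. Origin: centre of its underside
- long_tile: Long lacquer tile 110 x 50 x 12 mm, loose bystander. Origin: centre of its underside; x along the 110 mm side
- tin: Closed plain steel tin, 66 mm diameter, 60 mm high, loose bystander. Origin: centre of its underside
- brush: Flat brush 170 mm long lying on the table, under 35 mm high, loose bystander. Origin: on its underside, part way along it; x along it, the handle to -x
- jar: Closed glass jar, 48 mm diameter, 70 mm high, loose bystander. Origin: centre of its underside
- cup: Small white cup, 52 mm diameter, 50 mm high, loose bystander. Origin: centre of its underside
- bottle: Amber bottle, 60 mm diameter, 160 mm high, loose bystander. Origin: centre of its underside
- brush_pot: White pot with brushes standing in it, 70 mm diameter, 180 mm high, loose bystander. Origin: centre of its underside

How it is judged:
By the outcome, as a careful person would: the job done as asked, in the order asked, and still so for the second after the job is handed in, with the robot touching nothing.
It also fails if it takes over 69 s, if anything falls off the work surface, if the arm or the gripper's body presses on something with over 40 N, if the wrist force passes 120 N, or if a joint passes its speed limit or range.

## Working session

There is one attempt and no reset: what is moved stays moved. The work goes in short steps, Python scripts to look and compute and a shell command to move; the robot and the scene stay as the last step left them, time stands still between calls to the robot, and variables do not carry over. Pictures are saved under pics/ and viewed, at most 10 in all, crops included, and the job is handed in when it is done.

```bash
mkdir -p pics; ls; python3 - <<'E'
from cell import get_obs,get_image
import cv2,pickle
o=get_obs();print(o)
d={}
for n in ("scene","top","wrist"):
    r=get_image(n);d[n]=r;cv2.imwrite(f"pics/{n}0.png",r["image"])
    print(n,r["camera_matrix"],r["R"],r["t"])
pickle.dump(d,open("im0.pkl","wb"))
E
```

```text
pics
{'clock': 0.0, 'qpos': array([ 1.28228296e+00,  9.18296672e-02,  1.23180982e+00, -4.01283985e-05,
        1.81979561e+00, -5.66946668e-02]), 'joint_vel': array([ 1.10638979e-04, -1.49962348e-03, -8.67690538e-05,  1.27116459e-03,
       -2.43127187e-03,  1.89732830e-03]), 'tau': array([-1.08146905e-03, -4.46423292e+01, -4.06454623e+01,  6.97984826e-02,
        2.89425580e-02, -8.02002432e-05]), 'position': array([0.13778154, 0.58368081, 0.22156731]), 'tool_rot': array([ 1.15654828e-01,  9.93289037e-01, -9.10873693e-04, -1.39057277e-04]), 'wrist_force': array([ 0.39060508, -1.23891248,  0.06767757]), 'ft_torque': array([-0.01685542,  0.01994465, -0.00906361]), 'grip_force': 0.0, 'gripper_width': 1.0002763202866098}
scene [[426.30760753   0.         322.19865448]
 [  0.         426.30760753 206.94994371]
 [  0.           0.           1.        ]] [[ 0.76431074  0.64454339  0.01982175]
 [ 0.43853883 -0.49699953 -0.74878245]
 [-0.47277138  0.58099508 -0.66251938]] [-0.42588688 -0.19099104  1.75399003]
top [[363.4206003    0.         322.19631976]
 [  0.         363.4206003  201.81493248]
 [  0.           0.           1.        ]] [[ 0.00440786 -0.99995816 -0.00801565]
 [-0.9831414  -0.00286822 -0.18282442]
 [ 0.18279378  0.00868638 -0.9831129 ]] [-0.01250246  0.57972799  0.96848616]
wrist [[275.70769587   0.         319.50474096]
 [  0.         275.70769587 198.62540217]
 [  0.           0.           1.        ]] [[ 0.22906859  0.97340796 -0.00212716]
 [ 0.93629612 -0.21973647  0.27398077]
 [ 0.26622765 -0.06475204 -0.96173282]] [-0.59990407 -0.03336987  0.39002672]
```

View pics/top0.png

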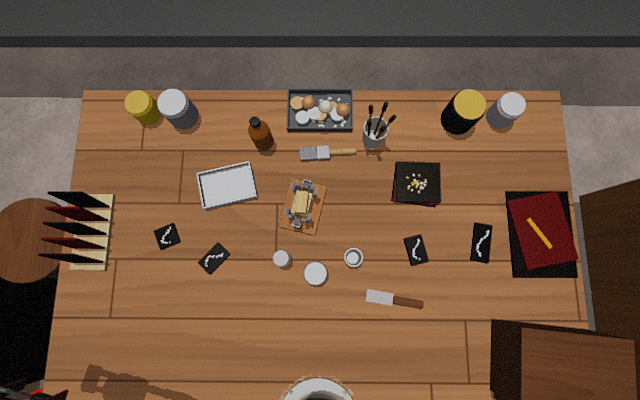

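View pics/scene0.png

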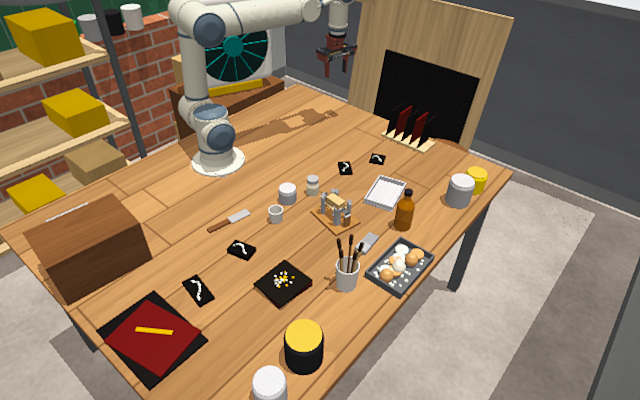

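The top view shows the press and block at (303,205), the tray at (227,185), 80x50 candidates at (213,258) and (416,250), the square tile at (167,236) and the long tile at (481,242). The scene view shows the same layout, with the candidate at (241,250) looking thicker. I'll zoom in on these.

```bash
cat > h.py <<'E'
import numpy as np,cv2
from scipy.spatial.transform import Rotation as Rot
def ray(r,uv,z):
    K,R,t=r["camera_matrix"],r["R"],r["t"]
    uv=np.atleast_2d(np.asarray(uv,float))
    d=(np.c_[uv,np.ones(len(uv))]@np.linalg.inv(K).T)@R
    c=-R.T@t
    return c+d*((z-c[2])/d[:,2])[:,None]
def proj(r,X):
    p=np.atleast_2d(X)@r["R"].T+r["t"];p=p@r["camera_matrix"].T
    return p[:,:2]/p[:,2:]
def delta(o,target,yaw_y=None):
    "shift in tool axes to the world target; turn about tool z (deg) bringing tool y line to world heading yaw_y (deg)"
    R=Rot.from_quat(o["tool_rot"]).as_matrix()
    s=R.T@(np.array(target)-o["position"])
    w=None
    if yaw_y is not None:
        a=np.radians(yaw_y);v=R.T@[np.cos(a),np.sin(a),0]
        w=np.degrees(np.arctan2(-v[0],v[1]));w=(w+90)%180-90
    return s,w
E
python3 - <<'E'
import pickle,cv2,numpy as np
from h import *
d=pickle.load(open("im0.pkl","rb"))
def crop(n,x,y,w,h,W,H): return cv2.resize(d[n]["image"][y:y+h,x:x+w],(W,H),interpolation=cv2.INTER_CUBIC)
T=d["top"]
a=np.hstack([crop("top",263,165,80,80,400,300)*1,crop("scene",295,170,80,80,400,300)]) if 0 else np.hstack([crop("top",268,170,70,70,400,400),crop("scene",300,172,70,70,400,400)])
b=np.hstack([crop("top",190,240,50,50,200,200),crop("top",391,225,50,50,200,200),crop("scene",215,225,50,50,200,200),crop("scene",320,145,50,50,200,200)])
cv2.imwrite("pics/c1.png",np.vstack([a,b]))
for n,(u,v) in dict(A=(213,258),B=(416,250),sq=(167,236),lng=(481,242)).items():
    im=T["image"][v-25:v+25,u-25:u+25]
    m=(im[...,2].astype(int)<70)&(im[...,1]<70) | ((im.min(2)>130)&(im.max(2)-im.min(2)<40))
    m=cv2.morphologyEx(m.astype(np.uint8),cv2.MORPH_CLOSE,np.ones((3,3)))
    c=max(cv2.findContours(m,0,2)[0],key=cv2.contourArea)
    P=ray(T,c[:,0]+[u-25,v-25],0.016)[:,:2]
    print(n,cv2.minAreaRect((P*1000).astype(np.float32)))
print("press",ray(T,(303,205),.04),"tray",ray(T,(227,185),.01))
E
```

```text
A ((422.9318542480469, 297.18878173828125), (49.48435974121094, 79.7867431640625), 46.610355377197266)
B ((449.2396545410156, -275.73394775390625), (77.88301086425781, 52.77229309082031), 14.119214057922363)
sq ((485.02923583984375, 436.8524169921875), (60.77714920043945, 61.662132263183594), 23.36160659790039)
lng ((470.18890380859375, -462.1600646972656), (51.691165924072266, 109.05406951904297), 79.93228912353516)
press [[0.57288138 0.04433514 0.04      ]] tray [[0.63772805 0.27251072 0.01      ]]
```

View pics/c1.png

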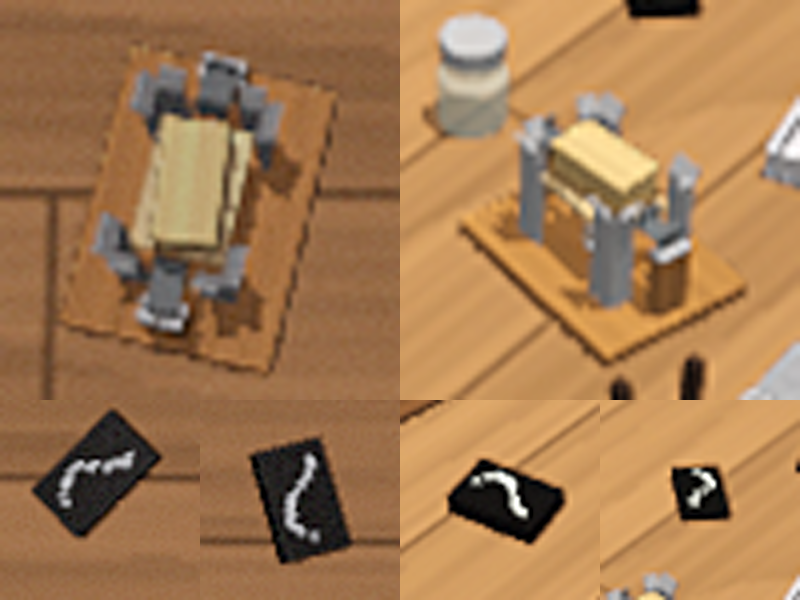

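The crop shows the press base corners in the top view at about (291.6,178.4), (326.6,186.1), (315.3,235.1) and (278.5,226.4), with the block slightly turned against the press. The right-hand tile B has the tall side, so it's probably the thick one.

```bash
python3 - <<'E'
import pickle,cv2,numpy as np
from h import *
from cell import get_obs
np.set_printoptions(precision=4,suppress=True)
d=pickle.load(open("im0.pkl","rb"));T=d["top"]
P=ray(T,[(291.6,178.4),(326.6,186.1),(315.3,235.1),(278.5,226.4)],.012)
c=P.mean(0);v=(P[0]-P[3]+P[1]-P[2]);w=P[0]-P[1]+P[3]-P[2]
print(c,np.degrees(np.arctan2(v[1],v[0])),np.degrees(np.arctan2(w[1],w[0]))-90,np.linalg.norm(v)/2,np.linalg.norm(w)/2)
b=np.array([(163,117),(232,122),(222,248),(152,243)])/5.714+[268,170]
P=ray(T,b,.090);c2=P.mean(0);v=(P[0]-P[3]+P[1]-P[2]);yb=np.degrees(np.arctan2(v[1],v[0]))
print(c2,yb)
W=d["wrist"];o=get_obs();cam=-W["R"].T@W["t"];print("cam in tool",Rot.from_quat(o["tool_rot"]).inv().apply(cam-o["position"]))
print(delta(o,[c2[0],c2[1],.22],yb+90))
# thickness test in the scene image
S=d["scene"]["image"]
for n,(x,y,yaw) in dict(A=(.4229,.2972,46.6+90),B=(.4492,-.2757,14.1)).items():
  m=((S.max(2)<70)).astype(np.uint8)
  a=np.radians(yaw);e=np.array([np.cos(a),np.sin(a)]);f=np.array([-e[1],e[0]])
  for h in (.012,.020):
    # recentre so that the top face stays on its top-view ray
    uv=proj(T,[x,y,.016]);xy=ray(T,uv,h)[0,:2]
    pts=np.array([[*(xy+sx*.04*e+sy*.025*f),z] for sx in(1,-1) for sy in(1,-1) for z in(0,h)])
    q=proj(d["scene"],pts);hull=cv2.convexHull(q.astype(np.float32))
    uv0=q.mean(0).astype(int);k=m[uv0[1]-25:uv0[1]+25,uv0[0]-25:uv0[0]+25]
    cs=max(cv2.findContours(k,0,2)[0],key=cv2.contourArea)
    print(n,h,"pred bbox",q.min(0),q.max(0),cv2.contourArea(hull),"obs",cs[:,0].min(0)+uv0-25,cs[:,0].max(0)+uv0-25,cv2.contourArea(cs))
E
```

```text
[0.5743 0.0459 0.012 ] -13.164155966286415 -12.826395421941314 0.14780295927166479 0.10796901759724155
[0.5726 0.045  0.09  ] -3.8449841213419242
cam in tool [ 0.0752  0.0007 -0.1612]
(array([-0.547 , -0.4244,  0.0023]), np.float64(-9.435348984242395))
A 0.012 pred bbox [336.8816 160.5412] [352.2648 175.2906] 183.52535581262782 obs [338 162] [351 174] 86.5
A 0.02 pred bbox [336.4691 159.1725] [351.9822 175.5448] 209.81407636031508 obs [338 162] [351 174] 86.5
B 0.012 pred bbox [226.4424 239.6968] [256.3857 260.746 ] 360.2248253050493 obs [227 240] [255 260] 326.0
B 0.02 pred bbox [226.5079 237.6074] [256.7384 260.3243] 410.8702852081042 obs [227 240] [255 260] 326.0
```

```bash
python3 -m pendant '{"delta_pos":[[-0.547,-0.424,0],[-0.547,-0.424,0],[-0.547,-0.424,0],[-0.547,-0.424,0],[-0.547,-0.424,0],[-0.547,-0.424,0],[-0.547,-0.424,0],[-0.547,-0.424,0],[-0.547,-0.424,0],[-0.547,-0.424,0],[-0.547,-0.424,0],[-0.547,-0.424,0]],"rotation":[[0,0,-9.4],[0,0,-9.4],[0,0,-9.4],[0,0,-9.4],[0,0,-9.4],[0,0,-9.4],[0,0,-9.4],[0,0,-9.4],[0,0,-9.4],[0,0,-9.4],[0,0,-9.4],[0,0,-9.4]],"jaw":[0.6,0.6,0.6,0.6,0.6,0.6,0.6,0.6,0.6,0.6,0.6,0.6]}' 30
python3 - <<'E'
from cell import *
from h import *
import pickle
o=get_obs();print(o["position"],o["tool_rot"],o["wrist_force"],o["qpos"],o["joint_vel"])
r=get_image("wrist");pickle.dump((o,r),open("w1.pkl","wb"));cv2.imwrite("pics/w1.png",r["image"])
E
```

```text
clock: 1.65
position: [0.574, 0.0422, 0.2207]
tool_rot: [0.036, 0.999, -0.0, -0.001]
wrist_force: [0.4, 0.1, -0.6]
gripper_width: 0.6
grip_force: 0.0
[0.57399722 0.04222547 0.22072311] [ 3.63461173e-02  9.99338227e-01 -4.59654972e-04 -1.36252331e-03] [ 0.36050385  0.05461867 -0.60518998] [ 1.47966297e-02  2.71753589e-02  1.30049262e+00 -8.02931983e-04
  1.81669309e+00 -1.48348575e+00] [ 0.01070788  0.00937309 -0.02947783  0.03013531  0.0210565  -0.01456235]
```

View pics/w1.png

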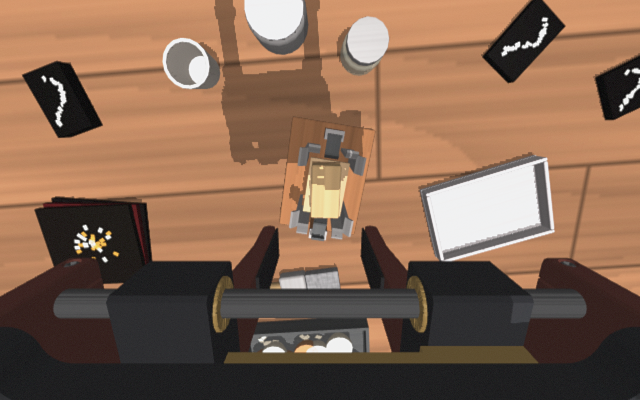

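The wrist view shows the press and block at (327,185), tile B at (62,98) with a tall side face, tile A at (523,40) and the tray at (488,208). I'll zoom in for corners.

```bash
python3 - <<'E'
import pickle,cv2,numpy as np
o,r=pickle.load(open("w1.pkl","rb"));I=r["image"]
C=lambda x,y,w,h,s:cv2.resize(I[y:y+h,x:x+w],None,fx=s,fy=s,interpolation=cv2.INTER_CUBIC)
a=C(270,110,110,150,4)  # 440x600
b=np.vstack([C(15,55,90,85,3.5294)[:300,:317],C(478,0,90,85,3.5294)[:300,:317]])
cv2.imwrite("pics/c2.png",np.hstack([a,b]))
E
```

```text
(no output)
```

View pics/c2.png

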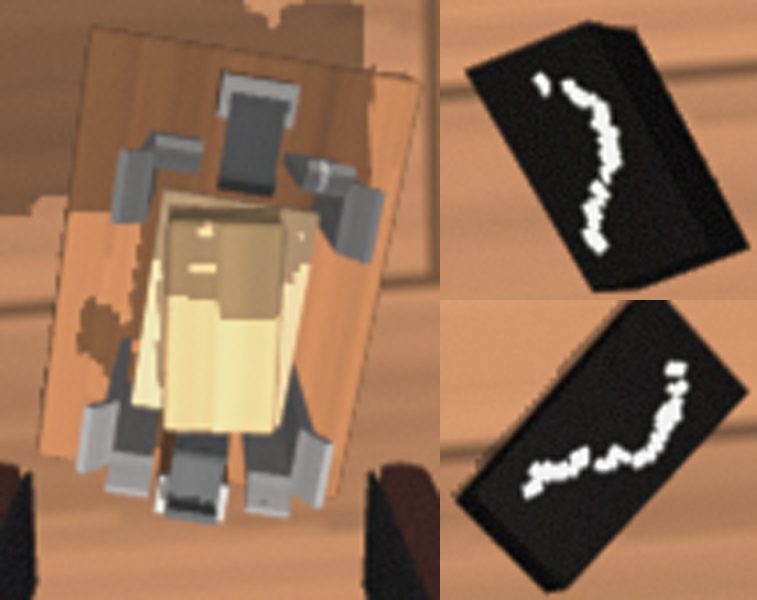

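```bash
python3 - <<'E'
import pickle,cv2,numpy as np
from h import *
np.set_printoptions(precision=4,suppress=True)
o,r=pickle.load(open("w1.pkl","rb"))
def rect(uv,z,n):
    P=ray(r,uv,z);v=(P[0]-P[3]+P[1]-P[2])/2;w=(P[0]-P[1]+P[3]-P[2])/2
    print(n,z,P.mean(0),"dir03 %.2f len %.4f"%(np.degrees(np.arctan2(v[1],v[0])),np.linalg.norm(v)),"dir10 %.2f len %.4f"%(np.degrees(np.arctan2(w[1],w[0])),np.linalg.norm(w)))
    return P
f=lambda L,x,y,s,u0=0,v0=0:(np.array(L,float)-[u0,v0])/s+[x,y]
rect(f([(92,26),(418,78),(336,497),(40,457)],270,110,4),.012,"press")
rect(f([(168,220),(284,222),(278,432),(165,430)],270,110,4),.09,"block")
s=3.5294
for h in(.02,.012):rect(f([(468,72),(590,22),(710,258),(595,291)],15,55,s,440),h,"Btop")
print(ray(r,f([(636,30),(748,246)],15,55,s,440),0))
for h in(.02,.012):print(h,ray(r,f([(590,22),(710,258)],15,55,s,440),h))
for h in(.02,.012):print("A",h,ray(r,f([(748,390),(565,590)],478,0,s,440,300),h))
# tray inside floor/top rim corners
rect([(420,187),(548,156),(554,234),(441,262)],.025,"tray")
E
```

```text
press 0.012 [0.5764 0.0501 0.012 ] dir03 167.35 len 0.1492 dir10 -102.60 len 0.1073
block 0.09 [0.575  0.0496 0.09  ] dir03 175.04 len 0.0593 dir10 -95.14 len 0.0313
Btop 0.02 [ 0.4531 -0.2745  0.02  ] dir03 -166.47 len 0.0794 dir10 -77.36 len 0.0473
Btop 0.012 [ 0.4521 -0.2817  0.012 ] dir03 -166.47 len 0.0812 dir10 -77.36 len 0.0484
[[ 0.4071 -0.2617  0.    ]
 [ 0.4835 -0.2429  0.    ]]
0.02 [[ 0.4083 -0.2603  0.02  ]
 [ 0.4875 -0.2426  0.02  ]]
0.012 [[ 0.4063 -0.2671  0.012 ]
 [ 0.4872 -0.249   0.012 ]]
A 0.02 [[0.414  0.3396 0.02  ]
 [0.4713 0.2869 0.02  ]]
A 0.012 [[0.4121 0.346  0.012 ]
 [0.4707 0.2922 0.012 ]]
tray 0.025 [0.6349 0.2713 0.025 ] dir03 -165.50 len 0.1156 dir10 -79.01 len 0.1622
```

Tile B fits 20 mm, so it's the thick one. First I grasp the block.

```bash
cat > go.py <<'E'
import sys
from cell import get_obs
from h import *
np.set_printoptions(precision=4,suppress=True)
o=get_obs();a=[float(v) for v in sys.argv[1:]]
print(o["position"],Rot.from_quat(o["tool_rot"]).as_rotvec(degrees=True),delta(o,a[:3],a[3] if len(a)>3 else None),"F",o["wrist_force"])
E
python3 go.py .574 .0478 .066 85.5
```

```text
[0.5734 0.0436 0.2212] [  -6.397  -179.7464    0.0245] (array([-0.0007,  0.0042,  0.1552]), np.float64(0.4234986555622555)) F [-0.2015 -0.1735  0.6151]
```

```bash
python3 -m pendant '{"delta_pos":[[-0.001,0.004,0.05],[-0.001,0.004,0.1],[-0.001,0.004,0.13],[-0.001,0.004,0.145],[-0.001,0.004,0.155],[-0.001,0.004,0.155],[-0.001,0.004,0.155],[-0.001,0.004,0.155],[-0.001,0.004,0.155],[-0.001,0.004,0.155],[-0.001,0.004,0.155]],"rotation":[[0,0,0.4],[0,0,0.4],[0,0,0.4],[0,0,0.4],[0,0,0.4],[0,0,0.4],[0,0,0.4],[0,0,0.4],[0,0,0.4],[0,0,0.4],[0,0,0.4]],"jaw":[0.65,0.65,0.65,0.65,0.65,0.65,0.3,0.3,0.3,0.3,0.3]}' 25; python3 go.py .635 .271 .2
```

```text
clock: 3.08
position: [0.5744, 0.0495, 0.0682]
tool_rot: [0.037, 0.999, -0.0, 0.001]
wrist_force: [0.7, -1.2, 2.4]
gripper_width: 0.359
grip_force: 25.0
[0.5744 0.0495 0.0682] [  6.7298 179.8105  -0.0076] (array([-0.044 ,  0.2254, -0.1318]), None) F [ 0.7083 -1.243   2.4064]
```

```bash
python3 -m pendant '{"delta_pos":[[0,0,-0.04],[0,0,-0.08],[-0.01,0.05,-0.09],[-0.025,0.11,-0.09],[-0.035,0.17,-0.09],[-0.044,0.225,-0.09],[-0.044,0.225,-0.05],[-0.044,0.225,0.0],[-0.044,0.225,0.03],[-0.044,0.225,0.04],[-0.044,0.225,0.045],[-0.044,0.225,0.045]],"rotation":[[0,0,0],[0,0,0],[0,0,0],[0,0,0],[0,0,0],[0,0,0],[0,0,0],[0,0,0],[0,0,0],[0,0,0],[0,0,0],[0,0,0]],"jaw":[0.3,0.3,0.3,0.3,0.3,0.3,0.3,0.3,0.3,0.3,0.3,0.3]}' 25; python3 go.py .635 .271 .013
```

```text
clock: 4.58
position: [0.6355, 0.2709, 0.0241]
tool_rot: [0.037, 0.999, 0.0, 0.001]
wrist_force: [-0.5, -0.4, -0.5]
gripper_width: 0.361
grip_force: 25.0
[0.6355 0.2709 0.0241] [  6.728  179.7687   0.0699] (array([0.0005, 0.0001, 0.0111]), None) F [-0.5018 -0.4365 -0.5022]
```

```bash
python3 -m pendant '{"delta_pos":[[0,0,0.006],[0,0,0.011],[0,0,0.011],[0,0,0.011],[0,0,0.011],[0,0,0.0],[0,0,-0.05],[0,0,-0.11],[0,0,-0.15],[0,0,-0.15]],"rotation":[[0,0,0],[0,0,0],[0,0,0],[0,0,0],[0,0,0],[0,0,0],[0,0,0],[0,0,0],[0,0,0],[0,0,0]],"jaw":[0.3,0.3,0.3,0.5,0.5,0.5,0.6,0.8,0.8,0.8]}' 25; python3 go.py .575 .048 .17 77;python3 go.py .4525 -.2745 .15 103.3
```

```text
clock: 5.82
position: [0.6365, 0.2714, 0.1795]
tool_rot: [0.037, 0.999, 0.002, 0.005]
wrist_force: [-0.9, 0.5, 0.0]
gripper_width: 0.799
grip_force: 0.0
[0.6365 0.2714 0.1795] [  6.6996 179.3327   0.3506] (array([ 0.0448, -0.2274,  0.0082]), np.float64(8.719617345331471)) F [-0.9407  0.5492  0.0441]
[0.6365 0.2714 0.1795] [  6.6996 179.3327   0.3506] (array([ 0.143 , -0.5582,  0.0258]), np.float64(-17.579369503710936)) F [-0.9407  0.5492  0.0441]
```

```bash
python3 -m pendant '{"delta_pos":[[0.045,-0.227,0.008],[0.045,-0.227,0.008],[0.045,-0.227,0.008],[0.045,-0.227,0.008],[0.045,-0.227,0.008],[0.045,-0.227,0.008],[0.045,-0.227,0.008]],"rotation":[[0,0,8.7],[0,0,8.7],[0,0,8.7],[0,0,8.7],[0,0,8.7],[0,0,8.7],[0,0,8.7]],"jaw":[1,1,1,1,1,1,1]}' 25; python3 - <<'E'
from cell import *
from h import *
import pickle
o=get_obs();r=get_image("wrist");pickle.dump((o,r),open("w2.pkl","wb"))
I=r["image"];u=proj(r,[.575,.048,.05])[0].astype(int);print(u)
x,y=u[0]-75,max(u[1]-90,0)
print(x,y);cv2.imwrite("pics/c3.png",cv2.resize(I[y:y+150,x:x+150],None,fx=4,fy=4,interpolation=cv2.INTER_CUBIC))
print(o["position"])
E
python3 go.py .4525 -.2745 .15 103.3
```

```text
clock: 6.7
position: [0.573, 0.0489, 0.1641]
tool_rot: [0.112, 0.994, 0.0, -0.0]
wrist_force: [0.2, 0.7, 0.4]
gripper_width: 0.999
grip_force: 0.0
[318 197]
243 107
[0.57303826 0.04890456 0.16414635]
[0.5731 0.0489 0.1642] [ -20.1815 -178.827    -0.0137] (array([ 0.0454, -0.3422,  0.0142]), np.float64(-26.177729299379372)) F [-0.2948 -0.6682 -0.0091]
```

View pics/c3.png

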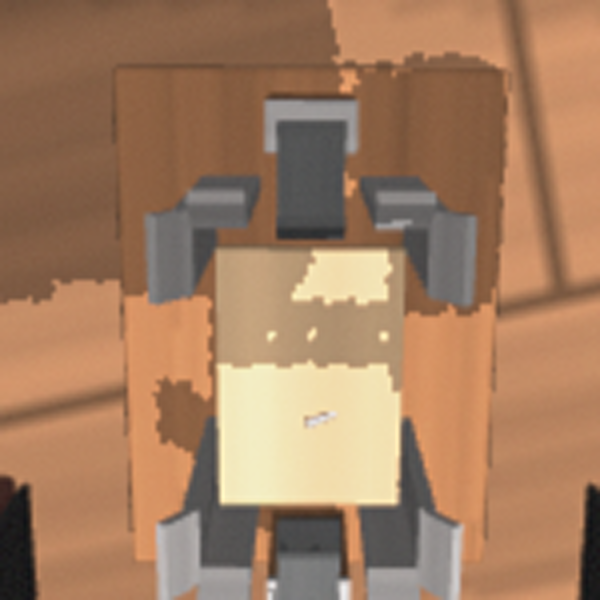

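The press is clear. The follower corners in the crop are at (217,247), (404,250), (400,505) and (220,505), and it's aligned with the image.

```bash
python3 - <<'E'
import pickle
from h import *
np.set_printoptions(precision=4,suppress=True)
o,r=pickle.load(open("w2.pkl","rb"))
for z,L in((.062,[(217,247),(404,249),(400,505),(220,505)]),(.012,[(115,67),(505,69),(487,562),(137,560)])):
    P=ray(r,(np.array(L)+.5)/4-.5+[243,107],z);v=(P[0]-P[3]+P[1]-P[2])/2;w=(P[0]-P[1]+P[3]-P[2])/2
    print(P.mean(0),np.degrees(np.arctan2(v[1],v[0])),np.degrees(np.arctan2(w[1],w[0])),np.linalg.norm(v),np.linalg.norm(w))
E
```

```text
[0.5764 0.0495 0.062 ] 167.07805600518293 -103.14959831055457 0.06673694428463924 0.04570729939859885
[0.5758 0.05   0.012 ] 167.42795057594327 -103.16681189603675 0.14796756031504166 0.10792793994934094
```

```bash
python3 -m pendant '{"delta_pos":[[0.045,-0.342,0.014],[0.045,-0.342,0.014],[0.045,-0.342,0.014],[0.045,-0.342,0.014],[0.045,-0.342,0.014],[0.045,-0.342,0.014],[0.045,-0.342,0.014],[0.045,-0.342,0.014]],"rotation":[[0,0,-26],[0,0,-26],[0,0,-26],[0,0,-26],[0,0,-26],[0,0,-26],[0,0,-26],[0,0,-26]],"jaw":[1,1,1,1,1,1,1,1]}' 25; cat > tile.py <<'E'
import sys,pickle
from cell import *
from h import *
np.set_printoptions(precision=4,suppress=True)
x,y,h=map(float,sys.argv[1:4])
r=get_image("wrist");I=r["image"];u=proj(r,[x,y,h])[0].astype(int)
cv2.imwrite("pics/%s.png"%sys.argv[4],cv2.resize(I[max(u[1]-75,0):u[1]+75,u[0]-75:u[0]+75],None,fx=3,fy=3))
m=((I.max(2)<60)|((I.min(2)>120)&(I.max(2).astype(int)-I.min(2)<40))).astype(np.uint8)
m[:max(u[1]-85,0)]=0;m[u[1]+85:]=0;m[:,:u[0]-85]=0;m[:,u[0]+85:]=0
m=cv2.morphologyEx(m,cv2.MORPH_OPEN,np.ones((3,3)))
n,l,st,ce=cv2.connectedComponentsWithStats(m);k=l[u[1],u[0]];print(u,"stat",st[k])
c=max(cv2.findContours((l==k).astype(np.uint8),0,1)[0],key=cv2.contourArea)
# outline lies half a pixel inside on each side; top face at z=h
P=ray(r,c[:,0],h)[:,:2];print(cv2.minAreaRect((P*1000).astype(np.float32)))
print("px corners",cv2.approxPolyDP(c,3,True)[:,0].tolist(),"world",ray(r,cv2.approxPolyDP(c,3,True)[:,0],h)[:,:2].tolist())
E
python3 tile.py .4525 -.2745 .02 B; python3 go.py .4525 -.2745 .005 103.5
```

```text
clock: 7.75
position: [0.4529, -0.2746, 0.1506]
tool_rot: [-0.114, 0.994, 0.0, 0.0]
wrist_force: [0.2, 1.1, 0.4]
gripper_width: 1.002
grip_force: 0.0
[319 190] stat [     0      0    640    400 253492]
((509.7408142089844, -260.42279052734375), (477.99652099609375, 887.1539916992188), 13.091155052185059)
px corners [[0, 0], [0, 399], [639, 399], [639, 0]] world [[0.3433158589848822, -0.5989225566650525], [0.8429982918560186, -0.6383383704589365], [0.6420570633792064, 0.22575933799219178], [0.21092026635897387, -0.030595151481230376]]
[ 0.4531 -0.2743  0.1506] [-20.5624 178.8066   0.0451] (array([ 0.0007, -0.0002,  0.1456]), np.float64(-0.37986068607575874)) F [0.0198 0.4185 0.9115]
```

View pics/B.png

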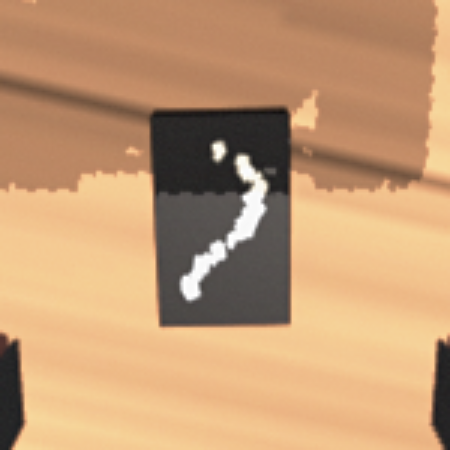

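The tile is well aligned between the fingers, with its top-face corners at crop (152,115), (290,111), (290,324) and (160,326).

```bash
sed -i 's/^m=((I.max.*$/m=(I.max(2).astype(int)-I.min(2)<30).astype(np.uint8)/' tile.py; python3 tile.py .4525 -.2745 .02 B2
```

```text
[318 190] stat [ 294  151   47   72 3145]
((449.6886901855469, -277.069580078125), (79.43148040771484, 49.01784133911133), 13.272542953491211)
px corners [[338, 151], [294, 153], [297, 222], [339, 221]] world [[0.40599882566355533, -0.26466973920556547], [0.4185517589201412, -0.3092093904283663], [0.49351127294777525, -0.2902224484892236], [0.4815585693827419, -0.24437045861618167]]
```

```bash
python3 go.py .4505 -.2765 .004 103.3; python3 -m pendant '{"delta_pos":[[0.002,0.002,0.05],[0.002,0.002,0.1],[0.002,0.002,0.13],[0.002,0.002,0.14],[0.002,0.002,0.146],[0.002,0.002,0.146],[0.002,0.002,0.146],[0.002,0.002,0.146],[0.002,0.002,0.146],[0.002,0.002,0.146],[0.002,0.002,0.146]],"rotation":[[0,0,-0.5],[0,0,-0.5],[0,0,-0.5],[0,0,-0.5],[0,0,-0.5],[0,0,-0.5],[0,0,-0.5],[0,0,-0.5],[0,0,-0.5],[0,0,-0.5],[0,0,-0.5]],"jaw":[1,1,1,1,1,1,0.5,0.5,0.5,0.5,0.5]}' 30; python3 go.py .576 .0495 .15 77.1
```

```text
[ 0.4531 -0.2741  0.1507] [-20.5993 178.8004   0.0256] (array([ 0.0031, -0.0017,  0.1467]), np.float64(-0.15603372967227358)) F [-0.6466  0.0002 -0.9396]
clock: 9.22
position: [0.4499, -0.2742, 0.0048]
tool_rot: [-0.118, 0.993, -0.0, 0.0]
wrist_force: [0.0, -0.4, 0.5]
gripper_width: 0.571
grip_force: 30.0
[ 0.4499 -0.2742  0.0048] [-21.1749 178.7381  -0.0354] (array([-0.1982,  0.2852, -0.1452]), np.float64(26.412568129762036)) F [ 0.0141 -0.3542  0.4674]
```

```bash
python3 -m pendant '{"delta_pos":[[0,0,-0.05],[0,0,-0.1],[-0.03,0.04,-0.12],[-0.06,0.09,-0.12],[-0.09,0.13,-0.12],[-0.12,0.175,-0.12],[-0.15,0.22,-0.12],[-0.18,0.26,-0.12],[-0.198,0.285,-0.12],[-0.198,0.285,-0.12],[-0.198,0.285,-0.12],[-0.198,0.285,-0.12]],"rotation":[[0,0,0],[0,0,0],[0,0,5],[0,0,10],[0,0,15],[0,0,20],[0,0,25],[0,0,26.4],[0,0,26.4],[0,0,26.4],[0,0,26.4],[0,0,26.4]],"jaw":[0.5,0.5,0.5,0.5,0.5,0.5,0.5,0.5,0.5,0.5,0.5,0.5]}' 30; python3 go.py .576 .0495 .079 77.1
python3 - <<'E'
from cell import *;from h import *
r=get_image("wrist");cv2.imwrite("pics/w4.png",cv2.resize(r["image"][60:360,170:470],None,fx=2,fy=2,interpolation=cv2.INTER_CUBIC))
E
```

```text
clock: 10.72
position: [0.5755, 0.0482, 0.1247]
tool_rot: [0.113, 0.994, -0.0, -0.0]
wrist_force: [0.3, -0.2, -0.6]
gripper_width: 0.565
grip_force: 30.0
[0.5755 0.0482 0.1247] [ -20.3237 -178.844     0.0303] (array([-0.0002,  0.0014,  0.0457]), np.float64(-0.0664542957117078)) F [ 0.3401 -0.1513 -0.6479]
```

View pics/w4.png

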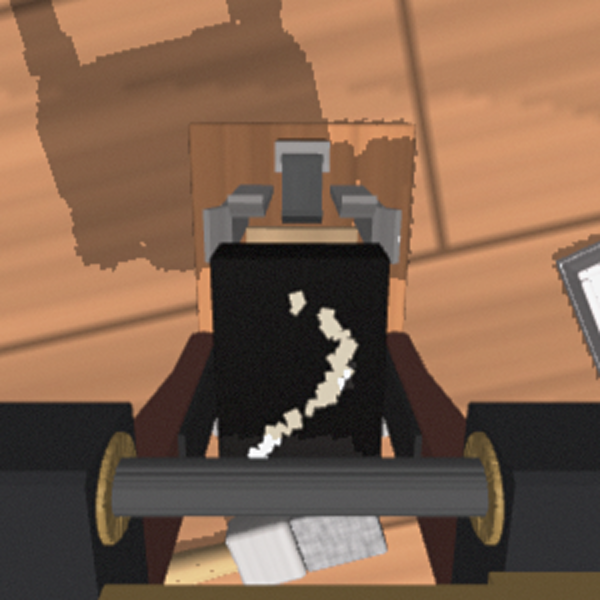

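The tile is aligned over the well: tile edges at 212 and 388, catch centred at 302. I lower it onto the catches.

```bash
python3 -m pendant '{"delta_pos":[[0,0.001,0.015],[0,0.001,0.025],[0,0.001,0.033],[0,0.001,0.038],[0,0.001,0.042],[0,0.001,0.045],[0,0.001,0.045],[0,0.001,0.045]],"rotation":[[0,0,0],[0,0,0],[0,0,0],[0,0,0],[0,0,0],[0,0,0],[0,0,0],[0,0,0]],"jaw":[0.5,0.5,0.5,0.5,0.5,0.5,0.5,0.5]}' 30; python3 go.py .576 .0495 .079 77.1
```

```text
clock: 11.78
position: [0.576, 0.0501, 0.0796]
tool_rot: [0.112, 0.994, -0.0, -0.0]
wrist_force: [0.7, -2.6, -1.8]
gripper_width: 0.568
grip_force: 30.0
[0.576  0.0501 0.0796] [ -20.2085 -178.859     0.0346] (array([-0.0002, -0.0006,  0.0006]), np.float64(0.007489685470488894)) F [ 0.7206 -2.6169 -1.758 ]
```

```bash
python3 -m pendant '{"delta_pos":[[0,0,0],[0,0,0],[0,0,-0.02],[0,0,-0.05],[0,0,-0.05],[0,0,-0.05],[0,0,-0.05],[0,0,-0.05],[0,0,-0.03]],"rotation":[[0,0,0],[0,0,0],[0,0,0],[0,0,0],[0,0,0],[0,0,0],[0,0,0],[0,0,0],[0,0,0]],"jaw":[0.75,0.75,0.75,0.75,0,0,0,0,0]}' 30; python3 go.py .576 .0495 .058 77.1
python3 - <<'E'
from cell import *;from h import *
r=get_image("wrist");cv2.imwrite("pics/w5.png",cv2.resize(r["image"][100:300,220:420],None,fx=2,fy=2,interpolation=cv2.INTER_CUBIC))
E
```

```text
clock: 12.9
position: [0.5768, 0.0504, 0.1102]
tool_rot: [0.112, 0.994, 0.0, 0.001]
wrist_force: [0.3, 0.8, 0.5]
gripper_width: 0.224
grip_force: 0.0
[0.5768 0.0504 0.1102] [ 20.175  178.7016   0.0339] (array([ 0.0008, -0.0011,  0.0522]), np.float64(0.01739558808814934)) F [0.2527 0.821  0.4573]
```

View pics/w5.png

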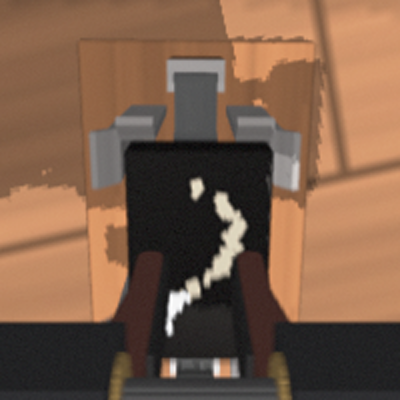

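The tile sits in the well between the posts, with the fingers still closing above it. Now I push.

```bash
python3 -m pendant '{"delta_pos":[[0,0,0],[0,0,0],[0,0,0.006],[0,-0.001,0.012],[0,-0.001,0.018],[0,-0.001,0.024],[0,-0.001,0.030],[0,-0.001,0.036],[0,-0.001,0.042],[0,-0.001,0.047],[0,-0.001,0.051],[0,-0.001,0.051]],"rotation":[[0,0,0],[0,0,0],[0,0,0],[0,0,0],[0,0,0],[0,0,0],[0,0,0],[0,0,0],[0,0,0],[0,0,0],[0,0,0],[0,0,0]],"jaw":[0,0,0,0,0,0,0,0,0,0,0,0]}' 10; python3 go.py .4505 .297 .15
```

```text
clock: 14.45
position: [0.576, 0.0494, 0.0597]
tool_rot: [0.112, 0.994, 0.0, 0.001]
wrist_force: [-2.9, -0.7, 8.7]
gripper_width: 0.005
grip_force: 4.6
[0.576  0.0494 0.0597] [ 20.1792 178.7977   0.0043] (array([ 0.1775,  0.2134, -0.0904]), None) F [-2.8835 -0.6607  8.7177]
```

```bash
python3 -m pendant '{"delta_pos":[[0,0,0.002],[0,0,0.002],[0,0,-0.02],[0,0,-0.06],[0,0,-0.10],[0,0,-0.10],[0,0,-0.10]],"rotation":[[0,0,0],[0,0,0],[0,0,0],[0,0,0],[0,0,0],[0,0,0],[0,0,0]],"jaw":[0,0,0,0,0.5,0.9,1]}' 10; python3 - <<'E'
from cell import *;from h import *
o=get_obs();r=get_image("wrist");I=cv2.resize(r["image"][90:290,220:420],None,fx=3,fy=3,interpolation=cv2.INTER_CUBIC)
import pickle;pickle.dump((o,r),open("w6.pkl","wb"))
cv2.imwrite("pics/w6.png",I);print(o["position"])
E
python3 go.py .423 .297 .15 46.6
```

```text
clock: 15.32
position: [0.5753, 0.0495, 0.1571]
tool_rot: [0.112, 0.994, -0.0, -0.001]
wrist_force: [-0.1, 0.0, -0.5]
gripper_width: 0.304
grip_force: 0.0
[0.57533203 0.04946876 0.15711638]
[0.575  0.0494 0.1564] [ -20.1627 -178.6924    0.027 ] (array([0.2033, 0.2075, 0.0069]), np.float64(30.524433805799603)) F [-0.1483 -0.3056 -0.6363]
```

View pics/w6.png

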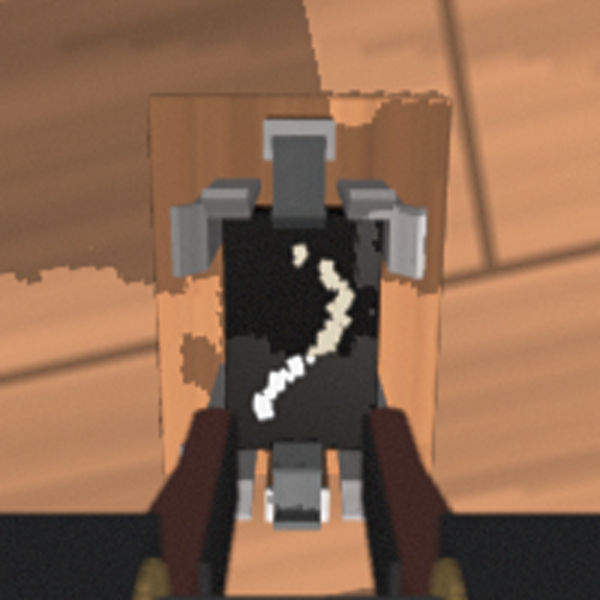

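Both catches lap over the tile, at (298,215) and (297,445), so the thick tile is latched. Next is the thin tile.

```bash
python3 -m pendant '{"delta_pos":[[0.203,0.208,0.007],[0.203,0.208,0.007],[0.203,0.208,0.007],[0.203,0.208,0.007],[0.203,0.208,0.007],[0.203,0.208,0.007],[0.203,0.208,0.007],[0.203,0.208,0.007],[0.203,0.208,0.007]],"rotation":[[0,0,30],[0,0,30],[0,0,30],[0,0,30],[0,0,30],[0,0,30],[0,0,30],[0,0,30],[0,0,30]],"jaw":[1,1,1,1,1,1,1,1,1]}' 10; python3 tile.py .423 .298 .012 A; python3 go.py .423 .298 .004 46.6
```

```text
clock: 16.5
position: [0.4249, 0.2964, 0.1514]
tool_rot: [0.366, 0.93, -0.0, -0.0]
wrist_force: [-0.3, 0.8, -0.2]
gripper_width: 0.998
grip_force: 0.0
[319 187] stat [ 301  151   45   68 2909]
((423.92608642578125, 302.4705505371094), (48.69123077392578, 77.22957611083984), 46.59715270996094)
px corners [[301, 151], [302, 218], [343, 218], [345, 152]] world [[0.37986172255748973, 0.3115415540084583], [0.43594249997186524, 0.25897859836106213], [0.46827299002495004, 0.29371987588123116], [0.41307464742410893, 0.34564649751753024]]
[0.4248 0.2966 0.1515] [ 65.943  167.4852  -0.0136] (array([ 0.0023, -0.0002,  0.1475]), np.float64(0.41846060066043833)) F [ 0.2628 -0.1335 -0.132 ]
```

```bash
python3 go.py .424 .301 .004 46.8
```

```text
[0.4248 0.2966 0.1515] [ 65.943  167.4852  -0.0136] (array([0.0036, 0.0027, 0.1475]), np.float64(0.21846059922377492)) F [ 0.2628 -0.1335 -0.132 ]
```

```bash
python3 -m pendant '{"delta_pos":[[0.003,0.003,0.05],[0.003,0.003,0.1],[0.003,0.003,0.13],[0.003,0.003,0.14],[0.003,0.003,0.147],[0.003,0.003,0.147],[0.003,0.003,0.147],[0.003,0.003,0.147],[0.003,0.003,0.147],[0.003,0.003,0.147],[0.003,0.003,0.147]],"rotation":[[0,0,0.3],[0,0,0.3],[0,0,0.3],[0,0,0.3],[0,0,0.3],[0,0,0.3],[0,0,0.3],[0,0,0.3],[0,0,0.3],[0,0,0.3],[0,0,0.3]],"jaw":[1,1,1,1,1,1,0.5,0.5,0.5,0.5,0.5]}' 30; python3 go.py .576 .0495 .125 77.1
```

```text
clock: 17.92
position: [0.4241, 0.3017, 0.0048]
tool_rot: [0.368, 0.93, 0.0, 0.0]
wrist_force: [-0.2, 0.2, 0.5]
gripper_width: 0.565
grip_force: 30.0
[0.4241 0.3017 0.0048] [ 66.2326 167.3644   0.0122] (array([-0.2833, -0.0799, -0.1202]), np.float64(-30.281278226020312)) F [-0.1852  0.244   0.5173]
```

```bash
python3 -m pendant '{"delta_pos":[[0,0,-0.05],[0,0,-0.1],[-0.04,-0.01,-0.12],[-0.08,-0.02,-0.12],[-0.12,-0.035,-0.12],[-0.17,-0.05,-0.12],[-0.22,-0.06,-0.12],[-0.26,-0.075,-0.12],[-0.283,-0.08,-0.12],[-0.283,-0.08,-0.12],[-0.283,-0.08,-0.12],[-0.283,-0.08,-0.12]],"rotation":[[0,0,0],[0,0,0],[0,0,-5],[0,0,-10],[0,0,-15],[0,0,-20],[0,0,-25],[0,0,-30.3],[0,0,-30.3],[0,0,-30.3],[0,0,-30.3],[0,0,-30.3]],"jaw":[0.5,0.5,0.5,0.5,0.5,0.5,0.5,0.5,0.5,0.5,0.5,0.5]}' 30; python3 go.py .576 .0495 .079 77.1
python3 - <<'E'
from cell import *;from h import *
import pickle
o=get_obs();r=get_image("wrist");I=r["image"]
# held tile's far(near-robot) edge: dark columns above finger level, tile top at tcp-.0048+.012
m=(I.max(2)<60).astype(np.uint8);m[:150]=0;m[260:]=0;m[:,:260]=0;m[:,380:]=0
for c in(300,310,320,330,340):
    k=np.flatnonzero(I[130:260,c].max(1)<50)+130;print(c,k[:3],k.size)
for v in(205,215,225):
    k=np.flatnonzero(I[v,240:400].max(1)<60)+240;print(v,k[0],k[-1])
u=[(320,(np.flatnonzero(I[150:260,320].max(1)<50)+150)[0])]
z=o["position"][2]-.0048+.012
P=ray(r,u,z);print(Rot.from_quat(o["tool_rot"]).inv().apply(P-o["position"]))
E
```

```text
clock: 19.42
position: [0.5753, 0.051, 0.1248]
tool_rot: [0.112, 0.994, 0.0, -0.0]
wrist_force: [-0.8, 0.8, -0.4]
gripper_width: 0.563
grip_force: 30.0
[0.5753 0.051  0.1248] [ -20.0786 -178.8761   -0.0338] (array([-0.0011, -0.0014,  0.0458]), np.float64(0.09087892029887712)) F [-0.8198  0.7684 -0.4179]
300 [166 167 168] 94
310 [172 173 174] 85
320 [172 173 174] 73
330 [165 166 167] 61
340 [171 172 173] 57
205 278 361
215 278 360
225 279 360
[[ 0.0468997   0.00088672 -0.00719729]]
```

```bash
python3 - <<'E'
from cell import *;from h import *
r=get_image("wrist");g=r["image"].mean(2).astype(int)
for c in(285,290,305,320,335,350,355):print(c,g[155:205,c].tolist())
E
```

```text
285 [90, 84, 84, 109, 135, 137, 136, 114, 101, 100, 99, 99, 102, 105, 90, 76, 72, 76, 74, 74, 75, 75, 74, 73, 75, 75, 34, 13, 17, 17, 19, 24, 29, 26, 28, 25, 24, 22, 20, 23, 26, 24, 26, 26, 29, 29, 25, 27, 25, 24]
290 [89, 84, 86, 110, 134, 139, 138, 114, 103, 99, 98, 99, 102, 104, 75, 39, 24, 25, 28, 28, 29, 28, 27, 26, 26, 24, 17, 12, 13, 15, 22, 24, 24, 25, 23, 28, 22, 25, 29, 21, 22, 29, 23, 25, 27, 21, 28, 28, 25, 24]
305 [101, 102, 104, 103, 102, 104, 103, 102, 70, 31, 12, 10, 22, 27, 28, 33, 23, 23, 27, 29, 30, 27, 28, 29, 26, 29, 19, 10, 19, 18, 17, 20, 23, 26, 22, 26, 24, 28, 25, 23, 22, 20, 28, 26, 27, 23, 26, 22, 28, 23]
320 [85, 84, 85, 83, 82, 85, 84, 82, 84, 83, 82, 78, 79, 79, 55, 50, 53, 47, 29, 27, 27, 28, 25, 39, 98, 126, 64, 17, 14, 10, 16, 23, 29, 25, 25, 23, 22, 25, 26, 28, 24, 24, 28, 21, 42, 129, 197, 208, 206, 207]
335 [85, 87, 85, 86, 86, 83, 81, 76, 73, 75, 72, 54, 40, 38, 34, 26, 27, 31, 26, 31, 24, 29, 27, 25, 24, 25, 15, 21, 15, 16, 19, 25, 30, 23, 26, 22, 25, 24, 25, 22, 26, 23, 24, 26, 23, 22, 20, 22, 17, 21]
350 [90, 85, 83, 87, 132, 137, 138, 130, 106, 98, 100, 99, 101, 104, 96, 78, 72, 71, 73, 75, 73, 74, 74, 72, 76, 74, 34, 18, 15, 13, 18, 21, 25, 23, 26, 22, 22, 26, 26, 24, 22, 18, 24, 26, 19, 18, 24, 21, 23, 20]
355 [100, 99, 102, 99, 103, 99, 90, 88, 88, 94, 114, 114, 116, 115, 114, 114, 116, 117, 114, 115, 115, 115, 113, 113, 115, 114, 59, 14, 11, 12, 16, 15, 26, 25, 26, 25, 19, 25, 26, 26, 24, 26, 23, 23, 18, 23, 25, 22, 23, 22]
```

The held tile's edge is at row 181, same as the thick one, so it's centred. Down it goes.

```bash
python3 -m pendant '{"delta_pos":[[0,-0.001,0.015],[0,-0.001,0.025],[0,-0.001,0.033],[0,-0.001,0.038],[0,-0.001,0.042],[0,-0.001,0.045],[0,-0.001,0.045],[0,-0.001,0.045]],"rotation":[[0,0,0],[0,0,0],[0,0,0],[0,0,0],[0,0,0],[0,0,0],[0,0,0],[0,0,0]],"jaw":[0.5,0.5,0.5,0.5,0.5,0.5,0.5,0.5]}' 30; python3 go.py .576 .0495 .079 77.1
python3 -m pendant '{"delta_pos":[[0,0,0],[0,0,0],[0,0,-0.02],[0,0,-0.05],[0,0,-0.05],[0,0,-0.05],[0,0,-0.05],[0,0,-0.05],[0,0,-0.03],[0,0,-0.03]],"rotation":[[0,0,0],[0,0,0],[0,0,0],[0,0,0],[0,0,0],[0,0,0],[0,0,0],[0,0,0],[0,0,0],[0,0,0]],"jaw":[0.75,0.75,0.75,0.75,0,0,0,0,0,0]}' 10; python3 go.py .576 .0495 .058 77.1
```

```text
clock: 20.52
position: [0.5756, 0.0487, 0.0799]
tool_rot: [0.112, 0.994, 0.0, 0.0]
wrist_force: [0.5, 0.0, -0.2]
gripper_width: 0.564
grip_force: 30.0
[0.5756 0.0487 0.0799] [ 20.1862 178.8452   0.0053] (array([-0.0002,  0.0009,  0.0009]), np.float64(0.020611964180261566)) F [ 0.4816  0.0017 -0.2467]
clock: 21.78
position: [0.5739, 0.0486, 0.1062]
tool_rot: [0.112, 0.994, -0.0, -0.003]
wrist_force: [-0.3, 0.3, 0.3]
gripper_width: 0.105
grip_force: 0.0
[0.5739 0.0486 0.1062] [ -20.1567 -178.5697    0.0657] (array([-0.0021,  0.0014,  0.0482]), np.float64(0.01940910736423973)) F [-0.3125  0.3151  0.258 ]
```

```bash
python3 -m pendant '{"delta_pos":[[0,0,0],[0,0.001,0.006],[0,0.001,0.012],[0,0.001,0.018],[0,0.001,0.024],[0,0.001,0.030],[0,0.001,0.036],[0,0.001,0.042],[0,0.001,0.047],[0,0.001,0.051],[0,0.001,0.053],[0,0.001,0.053]],"rotation":[[0,0,0],[0,0,0],[0,0,0],[0,0,0],[0,0,0],[0,0,0],[0,0,0],[0,0,0],[0,0,0],[0,0,0],[0,0,0],[0,0,0]],"jaw":[0,0,0,0,0,0,0,0,0,0,0,0]}' 10; python3 go.py .576 .0495 .058 77.1
```

```text
clock: 23.28
position: [0.5774, 0.0496, 0.06]
tool_rot: [0.112, 0.994, 0.0, 0.003]
wrist_force: [-1.9, 0.1, 11.9]
gripper_width: 0.005
grip_force: 6.0
[0.5774 0.0496 0.06  ] [ 20.1637 178.5535   0.0525] (array([ 0.0013, -0.0004,  0.002 ]), np.float64(0.01377848453519448)) F [-1.8847  0.1096 11.9485]
```

```bash
python3 -m pendant '{"delta_pos":[[0,0,0.003],[0,0,0.003],[0,0,0.003],[0,0,-0.02],[0,0,-0.06],[0,0,-0.10],[0,0,-0.10],[0,0,-0.10],[0,0,-0.10]],"rotation":[[0,0,0],[0,0,0],[0,0,0],[0,0,0],[0,0,0],[0,0,0],[0,0,0],[0,0,0],[0,0,0]],"jaw":[0,0,0,0,0,0.3,0.6,1,1]}' 10; python3 - <<'E'
from cell import *;from h import *
import pickle
o=get_obs();r=get_image("wrist");o6,r6=pickle.load(open("w6.pkl","rb"));print(o["position"],o6["position"])
p,p6=[np.array([proj(q,[.576+s*.036*np.cos(np.radians(-12.9)),.0495+s*.036*np.sin(np.radians(-12.9)),.066])[0] for s in(-1,1)]).round(1) for q in(r,r6)];print(p,p6)
for q,P in((r,p),(r6,p6)):
    g=q["image"].mean(2).astype(int)
    for u,v in P:
        for dx in (0,-16):print(dx,g[int(v)-14:int(v)+15,int(round(u))+dx].tolist())
cv2.imwrite("pics/w7.png",r["image"])
# press-frame rectified views at the tile's upper plane, correlated
def rect(q):
    G=np.array([[.576,.0495]]) ;a=np.radians(-12.9);e=np.array([np.cos(a),np.sin(a)]);f=np.array([-e[1],e[0]])
    k=np.array([(x,y) for x,y in((-.05,-.03),(.05,-.03),(.05,.03),(-.05,.03))])
    X=np.array([[*(G[0]+x*e+y*f),.064] for x,y in k])
    H=cv2.getPerspectiveTransform(proj(q,X).astype(np.float32),np.float32([(0,0),(200,0),(200,120),(0,120)]))
    return cv2.warpPerspective(q["image"],H,(200,120)).mean(2)
A,B=rect(r),rect(r6);print(A[40:80,:60].mean(0)[::2].astype(int),B[40:80,:60].mean(0)[::2].astype(int))
print(A[55:65,140:].mean(0)[::2].astype(int),B[55:65,140:].mean(0)[::2].astype(int))
E
```

```text
clock: 24.4
position: [0.5749, 0.0496, 0.1544]
tool_rot: [0.112, 0.994, -0.0, -0.002]
wrist_force: [-0.0, -1.0, 0.2]
gripper_width: 0.421
grip_force: 0.0
[0.5748924  0.04962842 0.15441998] [0.57533203 0.04946876 0.15711638]
[[319.1 166.3]
 [319.1 239.2]] [[319.1 165.2]
 [319.1 237.4]]
0 [85, 82, 83, 84, 84, 85, 84, 83, 84, 79, 79, 71, 55, 49, 53, 40, 28, 27, 29, 26, 24, 69, 178, 211, 212, 210, 148, 73, 30]
-16 [85, 83, 88, 85, 84, 80, 78, 87, 78, 75, 66, 47, 30, 28, 24, 30, 30, 27, 24, 30, 30, 27, 29, 28, 28, 26, 24, 27, 28]
0 [48, 47, 45, 46, 45, 48, 45, 46, 48, 45, 44, 41, 43, 44, 50, 72, 76, 75, 75, 76, 74, 71, 65, 81, 107, 118, 123, 125, 124]
-16 [168, 127, 93, 61, 42, 41, 42, 41, 42, 40, 42, 42, 41, 40, 42, 39, 43, 43, 65, 82, 85, 84, 83, 84, 83, 84, 88, 135, 158]
0 [84, 84, 84, 83, 85, 84, 85, 85, 82, 79, 78, 65, 53, 51, 51, 34, 27, 27, 29, 34, 92, 202, 214, 214, 210, 213, 212, 140, 61]
-16 [86, 85, 87, 88, 86, 82, 77, 75, 76, 77, 74, 57, 35, 27, 30, 30, 27, 31, 26, 26, 29, 31, 30, 29, 30, 29, 24, 27, 28]
0 [49, 48, 46, 50, 47, 47, 45, 49, 47, 47, 45, 44, 45, 45, 51, 72, 76, 75, 75, 77, 74, 70, 67, 88, 107, 123, 126, 126, 124]
-16 [49, 54, 49, 47, 43, 43, 43, 41, 44, 41, 44, 43, 43, 41, 38, 38, 45, 77, 84, 86, 85, 85, 82, 84, 83, 83, 95, 148, 163]
[87 87 87 87 87 87 82 74 71 70 69 65 53 47 47 36 28 27 27 27 30 43 61 80
 95 98 84 73 78 79] [87 87 87 87 88 87 88 85 76 70 69 63 52 48 45 33 27 27 27 31 45 63 67 66
 65 73 75 65 57 52]
[ 48  48  47  47  47  46  46  46  45  45  45  45  44  44  43  43  47  59
  74  77  76  75  75  75  71  67  75  94 112 122] [ 49  49  48  47  47  47  46  46  46  45  46  45  44  45  44  41  47  63
  74  76  77  76  75  75  70  69  85 101 116 125]
```

```bash
python3 - <<'E'
from cell import *;from h import *
import pickle
r=get_image("top");T=pickle.load(open("im0.pkl","rb"))["top"]
u=proj(r,[.6355,.271,.033])[0].round().astype(int);print(u,r["image"][u[1]-12:u[1]+13:4,u[0]-8:u[0]+9:4].tolist())
D=cv2.absdiff(r["image"],T["image"]).max(2);D=cv2.morphologyEx((D>40).astype(np.uint8),cv2.MORPH_OPEN,np.ones((3,3)))
n,l,s,c=cv2.connectedComponentsWithStats(D);print(s[1:])
o=get_obs();print(o["clock"],o["wrist_force"])
E
```

```text
[225 184] [[[141, 141, 143], [187, 181, 181], [199, 195, 194], [193, 188, 191], [190, 188, 187]], [[192, 188, 189], [182, 182, 186], [115, 170, 189], [112, 164, 190], [94, 93, 99]], [[192, 189, 189], [156, 168, 176], [120, 171, 186], [106, 156, 186], [28, 38, 52]], [[189, 187, 187], [124, 165, 188], [121, 172, 188], [111, 161, 189], [22, 40, 54]], [[191, 188, 188], [110, 163, 190], [121, 170, 188], [115, 168, 191], [68, 73, 83]], [[192, 187, 188], [111, 161, 190], [120, 171, 189], [114, 167, 192], [141, 137, 139]], [[189, 186, 185], [192, 187, 189], [93, 96, 102], [63, 68, 84], [159, 155, 158]]]
[[  237   123    90    53  3915]
 [  245   163     3     3     9]
 [  241   167    14    22   210]
 [  220   175    16    23   305]
 [  241   175   100   225 16054]
 [  284   204     3     3     9]
 [  279   213    10    14   107]
 [  290   219     9     8    40]
 [  404   235    25    31   539]
 [  198   243    32    31   532]
 [   85   365    20    15   201]
 [  107   372    10     8    57]
 [  118   374    15     6    73]
 [  137   377     3     3     9]
 [   81   381   113    19  1270]
 [   15   387     7     4    22]
 [    0   388     6     4    23]
 [   27   390    41    10   264]
 [  303   392    18     8    93]
 [    1   394     4     5    18]
 [  341   398     3     2     6]]
24.5 [-0.4602742   0.31217182 -0.184876  ]
```

The block is lying flat in the tray, and the bystanders show no changes beyond the arm and its shadow. I'm handing in.

```bash
python3 -c "from cell import finish_job;print(finish_job())"
```

```text
the job is handed in; nothing more can be done
None
```

I handed the job in at about 24.5 s: the sanding block is in the tray, and the thick tile and then the thin one are in the press, with both catches over the thin tile in the same shut position seen on the thick one (checked on pixel values, not by eye); nothing else appears to have moved, though the arm hid the area around the press in the last top view.

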